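Clear the indexing slide and lock its section in the next hole

TASK

With the blue scraper block, sweep the four loose brass chips off the green slide bed into the grey swarf tray that surrounds it (the chips are sharp, so keep the fingers off them), then set the scraper down on the table outside the tray. Then pull up the red lock knob, slide the aluminium section along the bed to the next hole, and let the pin drop fully home in it; finish while still holding the knob with the pin home, do not let go. Leave the other things on the bench where they are.

Things in the scene. Friction and masses are not known exactly. Their poses are not given: they have to be found in the camera images.
- bed: Fixed slide: green bed 100 mm (x) by 300 mm (y), flat top 36 mm above the table, centred in a grey swarf tray 220 x 360 mm (floor 4 mm thick, rim 12 mm high). A flush steel strip along the middle of the top has four 13 mm square holes at y = -90, -30, +30, +90 mm. Origin: centre of the underside, at table level; y along the bed, z up. Position and yaw vary.
- next_hole (a point): Centre of the mouth of the next hole (y = -30 mm of the bed), on the bed's top, where the pin has to go.
- section (a joint): Travel (m) along the bed's +y of the aluminium section: 84 mm across, 70 mm along the bed, top 24.5 mm above the bed, yellow strip on its +y end. 0: at the first hole (centre at bed y = -90 mm), where it starts locked; 0.060: at the next hole; end stop 0.186. Drag 2 to 4 N, stays where left. The pin has about 2 mm play either way in a hole.
- plunger (a joint): Vertical lift (m) of the lock pin and its knob at the section's centre. 0: fully home; 0.016: fully pulled. The round-ended 9 mm pin reaches 10 mm into the bed: the section is free only when it is lifted over 10 mm; between holes it rides on the strip at 0.010. A spring presses it down, 4 N when home, 8 N fully pulled.
- knob: Red round knob on the plunger, 26 mm diameter, 34 mm tall, flat top, upright sides; its underside is 5.5 mm above the section's top when the pin is home. The body's origin lies on its axis 30 mm below the knob's underside (at the level of the bed's top when the pin is home) and rises with it.
- knob_top (a point): Centre of the red knob's flat top: 100 mm above the table when the pin is home, 116 mm when fully pulled.
- scraper: Blue scraper block with a black rubber sole, 24 mm thick (its x), 90 mm long (its y), 50 mm tall, 140 g, standing upright on the table. Origin: centre of its sole.
- chip1: Brass chip, one of four alike: a flat offcut 20 x 14 x 7 mm, 14 g, lying on the bed's top beyond the section. Origin: centre of its underside.
- chip2: Brass chip, one of four alike: a flat offcut 20 x 14 x 7 mm, 14 g, lying on the bed's top beyond the section. Origin: centre of its underside.
- chip3: Brass chip, one of four alike: a flat offcut 20 x 14 x 7 mm, 14 g, lying on the bed's top beyond the section. Origin: centre of its underside.
- chip4: Brass chip, one of four alike: a flat offcut 20 x 14 x 7 mm, 14 g, lying on the bed's top beyond the section. Origin: centre of its underside.
- jar: Bystander: amber jar with white cap, 48 mm wide, 60 mm tall. Origin: centre of its underside.
- screwdriver: Bystander: screwdriver lying on the bench, about 200 mm long, along its x.
- glue: Bystander: yellow bottle with red cap, 40 mm wide, 110 mm tall. Origin: centre of its underside.
- tape: Bystander: paper tape roll lying flat, 90 mm wide, 25 mm tall. Origin: centre of its underside.
- cup: Bystander: white cup, 70 mm wide, 80 mm tall. Origin: centre of its underside.
- hammer: Bystander: hammer lying on the bench, along its x.
Not all that is in view belongs to the job. Leave any brown, pink or turquoise look-alike of the scraper alone.

How it is judged:
By the outcome, as a careful person would: the job done as asked, in the order asked, and still so for the second after the job is handed in, while the arm keeps its last pose, push and grip.
It also fails if it takes over 58 s, if anything falls off the work surface, if the arm or the gripper's body presses on something with over 40 N, if the wrist force passes 120 N, or if a joint passes its speed limit or range.

ROBOT

A 6-joint arm with a two-finger parallel gripper is mounted at the origin on the work surface. World frame = base frame: x ahead of the robot, y to its left, z up, the work surface at z = 0. Lengths are in mm, angles in rad, forces in N, time in s.
With the tool pointing down it reaches from about 325 to 775 mm from the base axis. Payload 5.5 kg.
Tool frame: the origin (TCP) lies at the very end of the fingers, on their centre line; the grasp point (between the pads) lies 19 mm behind it; z points along the fingers, y is the line along which they close (so a half turn about z gives the same grasp; the last joint's range is limited). The gripper opens to 88 mm and grips with 3 to 60 N. Pads are 20 mm wide; open, the fingers measure 115 mm over their backs; the gripper's body (75 mm by 178 mm) begins 61 mm behind the grasp point.
Start: joints at [-1.317, 0.091, 1.231, -0, 1.82, -0.057], TCP at [183.492, -571.268, 222.631] pointing down, gripper open.
Joint ranges: [-2.87, 2.87], [-0.86, 2.18], [0.17, 2.46], [-1.51, 4.65], [0.06, 2.69], [-2.65, 2.65]. Speed limits (rad/s): [2.57, 2.57, 3.01, 3.14, 3.14, 3.14].

INTERFACE

Orientations are given as a rotation vector (axis times angle).
In Python, from workcell import arm gives the robot as it stands. The module is installed in compiled form; this text tells all that it offers.
- The arm moves only by the tool play_rows, never from a script. Its argument "increments" is one flat list of numbers, 7 for each row, row after row: the shift along the tool's x, y, z in mm, then the turn, a rotation vector about the tool's x, y, z in rad, then the finger opening in mm, from 0 to 87.8. In form: [tx, ty, tz, wx, wy, wz, claw, tx, ty, tz, wx, wy, wz, claw, ...]. A call has 1 to 12 rows; each row shifts and turns the commanded pose from where the row before left it, along the tool's axes as they then stand; what a row does not reach is not made up. A row lasts 1/8 s, in which the tool goes at most 62.5 mm and 10.7 degrees, less where a joint would pass 70% of its speed; a pose out of reach is approached as far as the arm can. A call is refused whole if a number of a shift passes 62.5 or a number of a turn 0.188, either way. A call with a gripper value outside its range is refused whole. The fingers move at their own pace and stop on an object; "squeeze" is the grip in N (left out, the last holds). Time passes only in rows, so rows that do not move let the fingers close. It gives the time, the measured TCP pose, the force, the opening and the grip force at its end, in the units of the state.
- arm.get_state(): the state, without advancing time (a new reading comes with each control period).
- arm.capture(name): name is "scene" or "side" or "wrist"; returns a dict with "color" (480x640x3 uint8, red, green, blue), "K" (3x3 intrinsics, pixels), "origin" and "orientation" of the camera in the world. Camera axes: x right, y down, z forward; pixel columns grow to the right and rows downward; lengths in mm; the calibration is good to about 2 mm. A picture is of the moment at which its call begins. There is no depth.
- arm.job_done(): hands the job in; it is judged then, once.
The state is a dict: "time_s": time; "joint_pos": joint angles; "joint_velocities": joint speeds; "tau": joint torques, N m; "eef_pos": TCP position; "eef_rot": TCP orientation; "ft_force": force on the tool from outside, world axes, zero at the start; "moment": the same for the moment, N m; "finger_gap": finger opening in mm; "grip_force": force on a finger pad.
Only numpy, scipy, OpenCV 4.12 (cv2) and the standard library are available. Lean on these libraries where they do the work, as an engineer would, in place of code of your own. Each camera call takes 0.05 s, during which the arm holds its last target. There are 200 camera calls.

## Working session

There is one attempt and no reset: what is moved stays moved. The work goes in short steps, Python scripts to look and compute and a tool call to move; the robot and the scene stay as the last step left them, time stands still between calls to the robot, and variables do not carry over. Pictures are saved under pics/ and viewed, at most 10 in all, crops included, and the job is handed in when it is done.

Besides the shell and the picture viewer there is one more tool, called after "Call:" as a command line: name --argument value ..., lists and objects as JSON in quotes. play_rows: Moves the arm, as the interface text tells. Its arguments: {"type":"object","properties":{"increments":{"type":"array"},"squeeze":{"type":"number"}},"required":["increments"]}

```bash
mkdir -p pics; cat > h.py <<'E'
from workcell import arm
import numpy as np, cv2, pickle
from scipy.spatial.transform import Rotation as R
def shot(name,fn,crop=None,scale=1):
    c=arm.capture(name); im=c['color'][:,:,::-1].copy()
    cv2.imwrite(f'pics/{fn}_raw.png',im)
    pickle.dump({k:c[k] for k in('K','origin','orientation')},open(f'pics/{fn}.pkl','wb'))
    if crop: x0,y0,x1,y1=crop; im=im[y0:y1,x0:x1]
    im=cv2.resize(im,None,fx=scale,fy=scale,interpolation=cv2.INTER_CUBIC)
    cv2.imwrite(f'pics/{fn}.png',im)
def rot(o):
    o=np.array(o,float)
    if o.shape==(3,3): return o
    return R.from_rotvec(o).as_matrix() if o.size==3 else R.from_quat(o).as_matrix()
def ray(fn,u,v):
    c=pickle.load(open(f'pics/{fn}.pkl','rb'))
    return np.array(c['origin'],float),rot(c['orientation'])@np.linalg.inv(c['K'])@[u,v,1]
def pt(fn,u,v,z):
    o,d=ray(fn,u,v); return (o+d*(z-o[2])/d[2]).round(1)
def proj(fn,p):
    c=pickle.load(open(f'pics/{fn}.pkl','rb'))
    q=c['K']@(rot(c['orientation']).T@(np.array(p,float)-c['origin'])); return (q[:2]/q[2]).round(1)
E
python3 - <<'E'
from h import *
shot('scene','s0',None,1.25);shot('side','d0',None,1.25)
for f in('s0','d0'):print(pickle.load(open(f'pics/{f}.pkl','rb')))
print(arm.get_state())
E
```

```text
{'K': array([[481.28956943,   0.        , 310.23172019],
       [  0.        , 481.28956943, 240.9935255 ],
       [  0.        ,   0.        ,   1.        ]]), 'origin': array([1461.56830002,  -41.86005344,  978.64738179]), 'orientation': array([-1.77076219, -1.69936015,  0.74949088])}
{'K': array([[449.26653612,   0.        , 325.7462541 ],
       [  0.        , 449.26653612, 237.06413579],
       [  0.        ,   0.        ,   1.        ]]), 'origin': array([ 42.24509253, 745.40251952, 617.48366928]), 'orientation': array([-0.70886226,  2.39890835, -1.39013193])}
{'time_s': 0.1, 'joint_pos': array([-1.31667547e+00,  9.18022836e-02,  1.23174799e+00, -2.61509399e-05,
        1.81978996e+00, -5.66596263e-02]), 'joint_velocities': array([-0.00166468, -0.00145712, -0.00199095,  0.00053149,  0.00073577,
        0.00109998]), 'tau': array([ 2.71871111e-03, -4.47858381e+01, -4.07570350e+01,  7.00338325e-02,
        2.84232572e-02, -1.15225630e-04]), 'eef_pos': array([ 183.42902483, -571.00272338,  221.61861144]), 'eef_rot': array([-3.10202617e+00, -4.85931902e-01,  3.10038174e-04]), 'ft_force': array([ 0.87014562, -0.08147444,  0.22993503]), 'moment': array([ 0.00232984,  0.0554179 , -0.02621263]), 'grip_force': 0.0, 'finger_gap': 88.2097851783565}
```

View pics/s0.png

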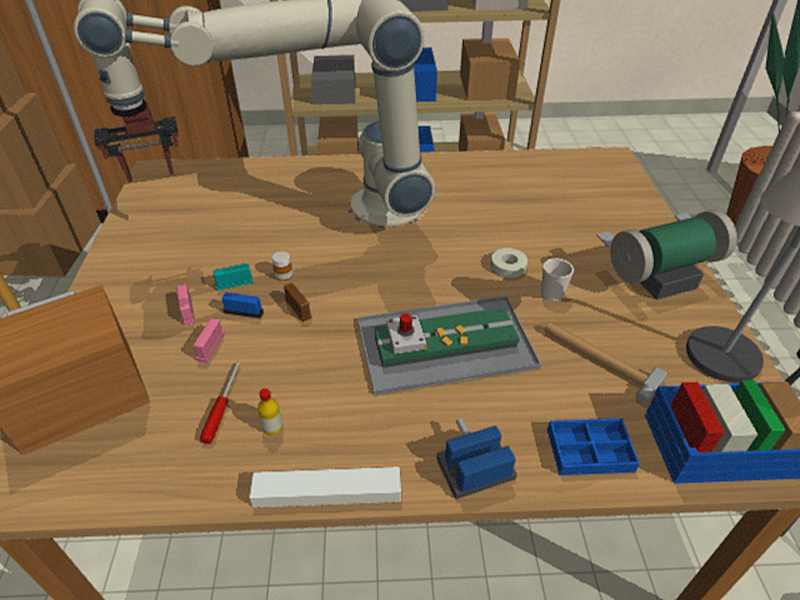

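View pics/d0.png

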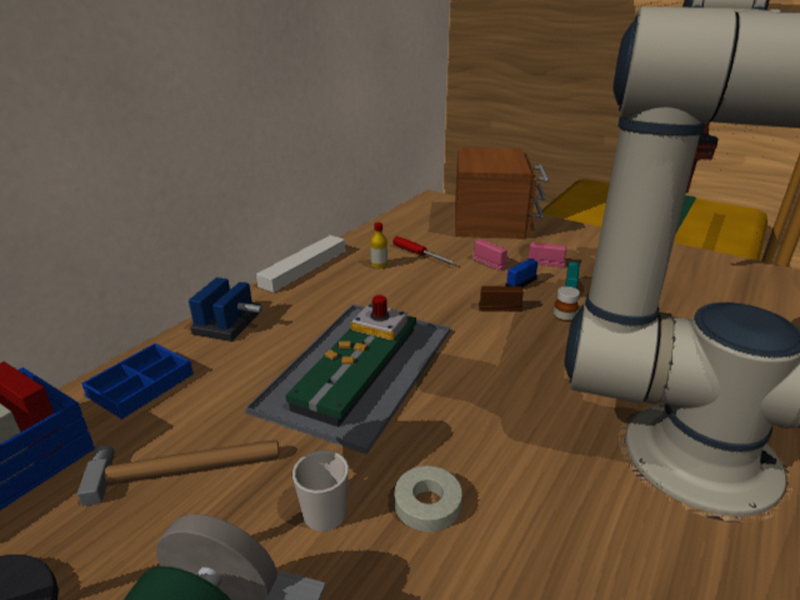

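The scene view shows the knob at about (406,320), the bed's tray corners at (355,318), (508,298), (540,365) and (376,392), the chips around (452,336), and the blue scraper at (242,304) among its look-alikes. The side view agrees. I'll enlarge both areas.

```bash
python3 - <<'E'
from h import *
a=cv2.imread('pics/s0_raw.png');b=cv2.imread('pics/d0_raw.png')
A=cv2.resize(a[235:317,280:440],None,fx=5,fy=5,interpolation=cv2.INTER_CUBIC)[:, :800]
B=cv2.resize(a[228:262,170:220],None,fx=5,fy=5,interpolation=cv2.INTER_CUBIC)
C=cv2.resize(b[200:240,395:445],None,fx=5,fy=4.25,interpolation=cv2.INTER_CUBIC)
o=np.zeros((600,800,3),np.uint8);o[:410]=A;o[420:590,:250]=B;o[420:590,260:510]=C
cv2.imwrite('pics/z0.png',o)
E
```

```text
(no output)
```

View pics/z0.png

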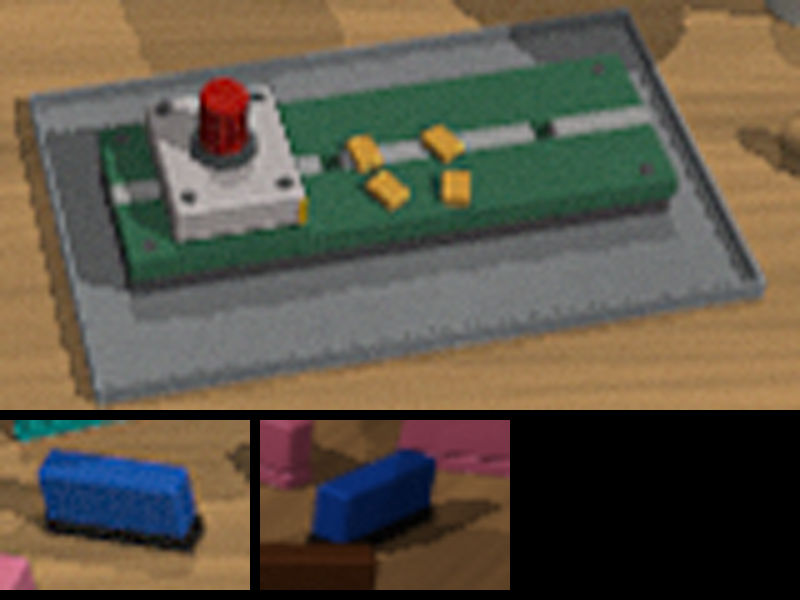

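```bash
cat > fit.py <<'E'
from h import *
from scipy.optimize import least_squares, minimize
def fitbed(f,P,x0):
    # P: list (bedxyz,u,v)
    def T(p,q): c,s=np.cos(p[2]),np.sin(p[2]); return [p[0]+c*q[0]-s*q[1],p[1]+s*q[0]+c*q[1],q[2]]
    return least_squares(lambda p:np.concatenate([proj(f,T(p,q))-[u,v] for q,u,v in P]),x0,diff_step=1e-3)
def boxhull(f,p,hx,hy,z0,z1):
    c,s=np.cos(p[2]),np.sin(p[2])
    v=[proj(f,[p[0]+c*a-s*b,p[1]+s*a+c*b,z]) for a in(-hx,hx) for b in(-hy,hy) for z in(z0,z1)]
    return cv2.convexHull(np.float32(v))
E
python3 - <<'E'
from fit import *
k=lambda u,v:(280+(u+.5)/5-.5,235+(v+.5)/5-.5)
P=[((-50,-150,36),*k(103,128)),((-50,150,36),*k(627,57)),((50,150,36),*k(676,182)),
((-110,-180,12),*k(32,97)),((-110,180,12),*k(630,10)),((110,180,12),*k(763,290)),((110,-180,12),*k(97,393)),((0,-90,100),*k(224,88)),((0,30,36),*k(541,130)),((0,-30,36),*k(331,161))]
r=fitbed('s0',P,[550,50,0]);print(r.x,r.fun.round(1))
p=r.x;c,s=np.cos(p[2]),np.sin(p[2])
for u,v in[(365,152),(443,141),(388,188),(457,187)]:
    w=pt('s0',*k(u,v),40)[:2]-p[:2];print('chip bed',(c*w[0]+s*w[1]).round(),(-s*w[0]+c*w[1]).round())
print('knob0',proj('d0',[p[0]+90*s,p[1]-90*c,100])*1.25)
M={}
for f,(x0,y0,x1,y1) in(('s0',(170,228,220,262)),('d0',(400,202,436,232))):
    h=cv2.cvtColor(cv2.imread(f'pics/{f}_raw.png'),cv2.COLOR_BGR2HSV)
    m=cv2.inRange(h,(108,150,50),(125,255,255));z=np.zeros_like(m);z[y0:y1,x0:x1]=m[y0:y1,x0:x1];M[f]=z>0
    print(f,M[f].sum())
def cost(p):
    t=0
    for f in M:
        z=np.zeros((480,640),np.uint8);cv2.fillConvexPoly(z,np.int32(boxhull(f,p,12,45,8,50)*16),1,shift=4)
        t+=(z.astype(bool)^M[f]).sum()/M[f].sum()
    return t
best=None
x=pt('s0',194,243,30)
for y0 in np.arange(0,3.1,.26):
    r=minimize(cost,[x[0],x[1],y0],method='Nelder-Mead',options=dict(initial_simplex=[[x[0],x[1],y0],[x[0]+15,x[1],y0],[x[0],x[1]+15,y0],[x[0],x[1],y0+.3]]))
    if best is None or r.fun<best.fun:best=r
print(best.x,best.fun)
E
```

```text
[554.05448745 105.46704949   0.        ] [ -0.1  -6.    2.2   4.7  -0.7   5.9   3.6  -8.    6.9   5.4  -3.4   7.3
  -8.9  -8.5  -1.6  -2.7 -21.1   4.3  -1.1  -1.1]
chip bed 2.0 -9.0
chip bed -4.0 34.0
chip bed 30.0 1.0
chip bed 31.0 38.0
knob0 [386.75  298.875]
s0 235
d0 271
[ 4.37113060e+02 -3.53133304e+02 -3.95053469e-02] 2.036350789039805
```

```bash
sed -i 's/return (q\[:2\]\/q\[2\]).round(1)/return q[:2]\/q[2]/' h.py; python3 - <<'E'
from fit import *
k=lambda u,v:(280+(u+.5)/5-.5,235+(v+.5)/5-.5)
P=[((-50,-150,36),*k(103,128)),((-50,150,36),*k(627,57)),((50,150,36),*k(676,182)),
((-110,-180,12),*k(32,97)),((-110,180,12),*k(630,10)),((110,180,12),*k(763,290)),((110,-180,12),*k(97,393)),((0,-90,100),*k(224,88)),((0,90,36),*k(541,130)),((0,-30,36),*k(331,161))]
r=fitbed('s0',P,[550,100,.15]);print(r.x,r.fun.round(1))
p=r.x;c,s=np.cos(p[2]),np.sin(p[2])
for u,v in[(365,152),(443,141),(388,188),(457,187)]:
    w=pt('s0',*k(u,v),41)[:2]-p[:2];print('chip bed',(c*w[0]+s*w[1]).round(),(-s*w[0]+c*w[1]).round())
print('knob0',proj('d0',[p[0]+90*s,p[1]-90*c,100])*1.25)
M={}
for f,(x0,y0,x1,y1) in(('s0',(170,228,220,262)),('d0',(400,202,436,232))):
    m=cv2.imread(f'pics/{f}_raw.png').astype(int)
    m=(m[:,:,0]>1.6*m[:,:,2])&(m[:,:,0]>60)&(m[:,:,0]>1.3*m[:,:,1]);z=np.zeros_like(m);z[y0:y1,x0:x1]=m[y0:y1,x0:x1];M[f]=z
    v,u=np.where(z);print(f,z.sum(),u.mean(),v.mean(),u.min(),u.max(),v.min(),v.max())
def cost(p):
    t=0
    for f in M:
        z=np.zeros((480,640),np.uint8);cv2.fillConvexPoly(z,np.int32(boxhull(f,p,12,45,8,50)*16),1,shift=4)
        t+=(z.astype(bool)^M[f]).sum()/M[f].sum()
    return t
best=None
x=pt('s0',194,243,30);print(x,pt('d0',418,217,30),proj('s0',x))
for y0 in np.arange(0,3.1,.26):
    r=minimize(cost,[x[0],x[1],y0],method='Nelder-Mead',options=dict(initial_simplex=[[x[0],x[1],y0],[x[0]+15,x[1],y0],[x[0],x[1]+15,y0],[x[0],x[1],y0+.3]]))
    if best is None or r.fun<best.fun:best=r
print(best.x,best.fun)
E
```

```text
[5.55356575e+02 1.08239693e+02 1.46913060e-01] [-0.9  0.1 -1.3 -0.2  0.9  0.  -0.3 -1.   0.3  0.   0.9 -0.6 -0.7 -0.6
  0.1  1.1  0.8  0.5  0.2  0.3]
chip bed 0.0 -12.0
chip bed 0.0 32.0
chip bed 29.0 -6.0
chip bed 35.0 30.0
knob0 [379.12914314 297.50930529]
s0 414 193.04106280193236 242.3695652173913 178 208 234 251
d0 204 414.4264705882353 216.2843137254902 406 429 207 228
[ 437.4 -349.8   30. ] [ 435.5 -355.9   30. ] [194.00760228 243.00441587]
[ 4.40433453e+02 -3.54379404e+02  3.76790873e-02] 1.4658283603296391
```

```bash
python3 - <<'E'
from fit import *
from scipy.optimize import differential_evolution
M={}
for f,(x0,y0,x1,y1) in(('s0',(170,228,220,262)),('d0',(400,202,436,232))):
    m=cv2.imread(f'pics/{f}_raw.png').astype(int)
    m=(m[:,:,0]>1.6*m[:,:,2])&(m[:,:,0]>60)&(m[:,:,0]>1.3*m[:,:,1]);z=np.zeros_like(m);z[y0:y1,x0:x1]=m[y0:y1,x0:x1];M[f]=z
def cost(p,pr=0):
    t=0
    for f in M:
        z=np.zeros((480,640),np.uint8);cv2.fillPoly(z,[np.int32(np.round(boxhull(f,p,12,45,8,50)))],1)
        if pr:print(z.sum(),(z.astype(bool)&M[f]).sum(),M[f].sum(),boxhull(f,p,12,45,8,50).reshape(-1,2).round())
        t+=(z.astype(bool)^M[f]).sum()/M[f].sum()
    return t
cost([437,-353,-.15],1)
r=differential_evolution(cost,[(400,470),(-390,-320),(-1.2,1.2)],seed=1);print(r.x,r.fun);cost(r.x,1)
E
```

```text
569 414 414 [[210. 247.]
 [208. 252.]
 [178. 250.]
 [175. 240.]
 [178. 234.]
 [208. 236.]]
454 204 204 [[430. 207.]
 [428. 220.]
 [411. 231.]
 [404. 228.]
 [406. 215.]
 [422. 205.]]
[ 4.40892482e+02 -3.54154826e+02  2.51479697e-02] 1.4536800227337312
574 394 414 [[210. 246.]
 [209. 251.]
 [178. 253.]
 [175. 242.]
 [176. 237.]
 [207. 235.]]
378 192 204 [[426. 206.]
 [425. 218.]
 [413. 231.]
 [405. 229.]
 [407. 216.]
 [419. 204.]]
```

```bash
cat >> h.py <<'E'
def pose():
    s=arm.get_state(); m=R.from_rotvec(s['eef_rot']).as_matrix()
    return np.array(s['eef_pos']),np.arctan2(m[1,1],m[0,1]),m
def plan(x,y,z,a,n,p=None,a0=None):
    """tool-frame equal world steps; also prints tilt correction"""
    P,A,m=pose()
    if p is not None:P,A=np.array(p,float),a0
    d=(np.array([x,y,z])-P)/n; da=(a-A)/n
    print('from',P.round(1),round(A,3))
    for i in range(n):
        t=A+da*i
        ex=np.array([-np.sin(t),np.cos(t),0]);ey=np.array([np.cos(t),np.sin(t),0])
        print([round(float(v),1) for v in(d@ex,d@ey,-d[2])],round(-da,3))
E
python3 - <<'E'
from h import *
plan(437,-353,230,-.15,8,[183.5,-571.3,222.6],-1.26)
print(pose()[2].round(3))
for p in[(560,-200,0),(500,-180,0),(450,-150,0)]:print(proj('s0',p)*1.25)
E
```

```text
from [ 183.5 -571.3  222.6] -1.26
[38.5, -16.3, -0.9] -0.139
[40.4, -10.8, -0.9] -0.139
[41.5, -5.1, -0.9] -0.139
[41.8, 0.7, -0.9] -0.139
[41.3, 6.5, -0.9] -0.139
[40.0, 12.1, -0.9] -0.139
[38.0, 17.5, -0.9] -0.139
[35.2, 22.6, -0.9] -0.139
[[ 0.952  0.306 -0.   ]
 [ 0.306 -0.952  0.002]
 [ 0.    -0.002 -1.   ]]
[305.47549217 349.61443708]
[315.96202011 329.77963874]
[329.91373381 314.0174099 ]
```

Call:
play_rows --increments '[38.5,-16.3,-1,0,0,-0.139,87,40.4,-10.8,-1,0,0,-0.139,87,41.5,-5.1,-1,0,0,-0.139,87,41.8,0.7,-1,0,0,-0.139,87,41.3,6.5,-1,0,0,-0.139,87,40,12.1,-1,0,0,-0.139,87,38,17.5,-1,0,0,-0.139,87,35.2,22.6,-1,0,0,-0.139,87,0,0,0,0,0,0,87,0,0,0,0,0,0,87]'

```text
time_s: 1.35
eef_pos: [436.4, -353.0, 230.2]
eef_rot: [-2.38, -2.049, 0.001]
ft_force: [-0.4, -0.4, 0.0]
finger_gap: 86.7
grip_force: 0.0
```

```bash
python3 - <<'E'
from h import *
shot('wrist','w1',None,1.25);print(pose());print(pickle.load(open('pics/w1.pkl','rb')))
E
```

```text
(array([ 436.11004367, -353.37796245,  230.30030111]), np.float64(-0.14995493985364836), array([[ 1.49393517e-01,  9.88777494e-01, -8.02411460e-04],
       [ 9.88777817e-01, -1.49393530e-01,  4.31855852e-05],
       [-7.71741462e-05, -7.99858298e-04, -9.99999677e-01]]))
{'K': array([[333.48357043,   0.        , 315.38310531],
       [  0.        , 333.48357043, 235.50923517],
       [  0.        ,   0.        ,   1.        ]]), 'origin': array([ 445.88786458, -285.189693  ,  392.06946684]), 'orientation': array([ 2.87990417, -0.21359056, -0.0291867 ])}
```

View pics/w1.png

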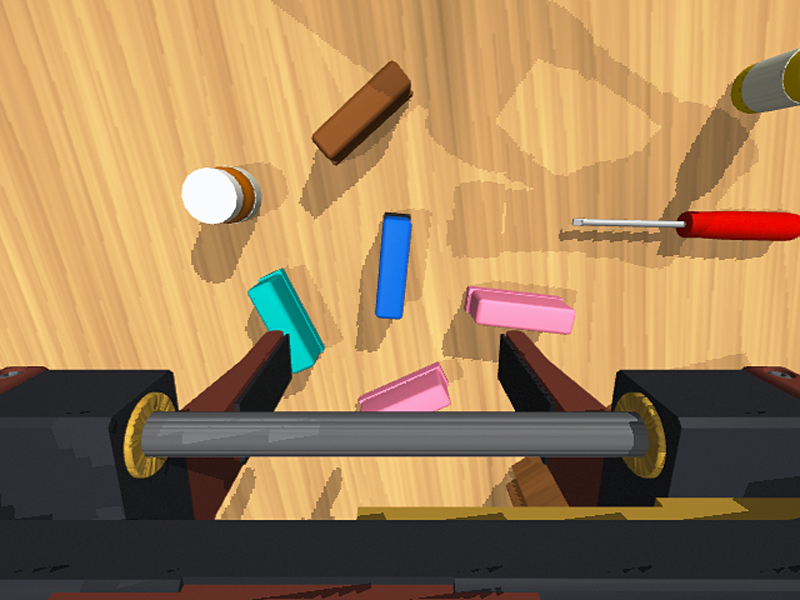

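The wrist view shows the blue scraper clear of its neighbours, with top-face corners at about (384,219), (411,220), (402,319) and (376,317).

```bash
python3 - <<'E'
from h import *
P=[pt('w1',u/1.25,v/1.25,50) for u,v in[(384,219),(411,220),(402,319),(376,317)]];print(P)
d=(P[0]+P[1]-P[2]-P[3])/2;c=sum(P)/4;a=np.arctan2(-d[0],d[1]);print(c,np.hypot(*d[:2]),a)
plan(c[0],c[1],90,a,5)
plan(c[0],c[1],20,a,4,[c[0],c[1],90],a)
E
```

```text
[array([ 433.4, -309.5,   50. ]), array([ 455. , -313.5,   50. ]), array([ 435.7, -395.8,   50. ]), array([ 413.8, -390.7,   50. ])]
[ 434.475 -352.375   50.   ] 84.03192845579589 -0.23357780049554686
from [ 436.1 -353.4  230.3] -0.15
[0.1, -0.4, 28.1] 0.017
[0.1, -0.4, 28.1] 0.017
[0.1, -0.4, 28.1] 0.017
[0.1, -0.4, 28.1] 0.017
[0.1, -0.4, 28.1] 0.017
from [ 434.5 -352.4   90. ] -0.234
[0.0, 0.0, 17.5] -0.0
[0.0, 0.0, 17.5] -0.0
[0.0, 0.0, 17.5] -0.0
[0.0, 0.0, 17.5] -0.0
```

Call:
play_rows --increments '[0,-0.4,28,0,0,0.017,60,0,-0.4,28,0,0,0.017,60,0,-0.4,28,0,0,0.017,60,0,-0.4,28,0,0,0.017,60,0,-0.4,28,0,0,0.016,60,0,0,23,0,0,0,60,0,0,23,0,0,0,60,0,0,24,0,0,0,60,0,0,0,0,0,0,60,0,0,0,0,0,0,10,0,0,0,0,0,0,10,0,0,0,0,0,0,10]' --squeeze 40

```text
time_s: 2.9
eef_pos: [435.2, -352.9, 21.7]
eef_rot: [2.462, 1.948, 0.0]
ft_force: [-0.2, 1.1, -0.2]
finger_gap: 33.5
grip_force: 0.0
```

Call:
play_rows --increments '[0,0,0,0,0,0,10,0,0,0,0,0,0,10,0,0,-20,0,0,0,10,0,0,-40,0,0,0,10,0,0,-40,0,0,0,10,0,0,-30,0,0,0,10,0,0,0,0,0,0,10]'

```text
time_s: 3.78
eef_pos: [436.0, -353.4, 154.7]
eef_rot: [2.458, 1.946, 0.002]
ft_force: [-0.3, 0.2, -1.7]
finger_gap: 23.8
grip_force: 40.0
```

```bash
python3 - <<'E'
from h import *
P,A,m=pose();print(P,A)
b=np.array([555.36,108.24]);t=.147;bx=np.array([np.cos(t),np.sin(t)]);by=np.array([-np.sin(t),np.cos(t)])
q=b-35*bx+10*by;print(q)
plan(q[0],q[1],150,t,12)
shot('side','d1');shot('wrist','w2',None,1)
E
```

```text
[ 435.98645014 -353.39915023  154.74350422] -0.23187243318329995
[519.27276551 113.00565913]
from [ 436.  -353.4  154.7] -0.232
[39.4, -2.2, 0.4] -0.032
[39.5, -0.9, 0.4] -0.032
[39.5, 0.3, 0.4] -0.032
[39.5, 1.6, 0.4] -0.032
[39.4, 2.8, 0.4] -0.032
[39.3, 4.0, 0.4] -0.032
[39.1, 5.3, 0.4] -0.032
[38.9, 6.5, 0.4] -0.032
[38.7, 7.7, 0.4] -0.032
[38.5, 9.0, 0.4] -0.032
[38.1, 10.2, 0.4] -0.032
[37.8, 11.4, 0.4] -0.032
```

View pics/w2.png

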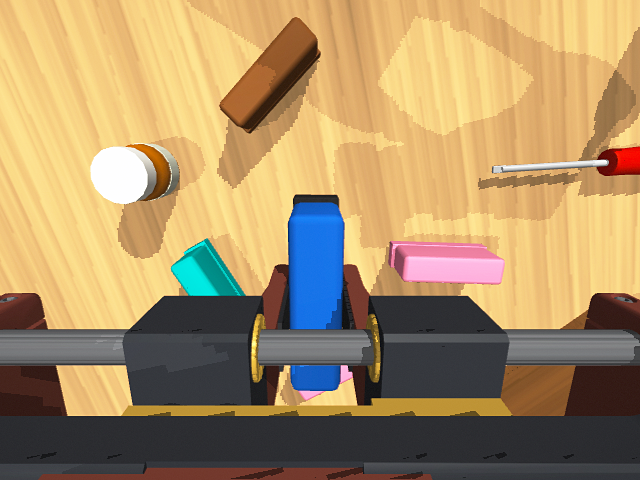

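Call:
play_rows --increments '[39.4,-2.2,0,0,0,-0.032,10,39.5,-0.9,0,0,0,-0.032,10,39.5,0.3,0,0,0,-0.032,10,39.5,1.6,0,0,0,-0.032,10,39.4,2.8,0,0,0,-0.032,10,39.3,4,0,0,0,-0.032,10,39.1,5.3,0,0,0,-0.032,10,38.9,6.5,0,0,0,-0.032,10,38.7,7.7,0,0,0,-0.032,10,38.5,9,0,0,0,-0.032,10,38.1,10.2,0,0,0,-0.032,10,37.8,11.4,0,0,0,-0.027,10]'

```text
time_s: 5.38
eef_pos: [516.2, 115.3, 148.1]
eef_rot: [-2.05, -2.378, 0.005]
ft_force: [0.2, -0.6, -0.9]
finger_gap: 23.6
grip_force: 40.0
```

```bash
python3 - <<'E'
from h import *
P,A,m=pose();print(P,A)
shot('wrist','w3',None,1.25)
shot('scene','s1')
E
```

```text
[516.18696244 115.33258946 148.07750827] 0.14796509228667318
```

View pics/w3.png

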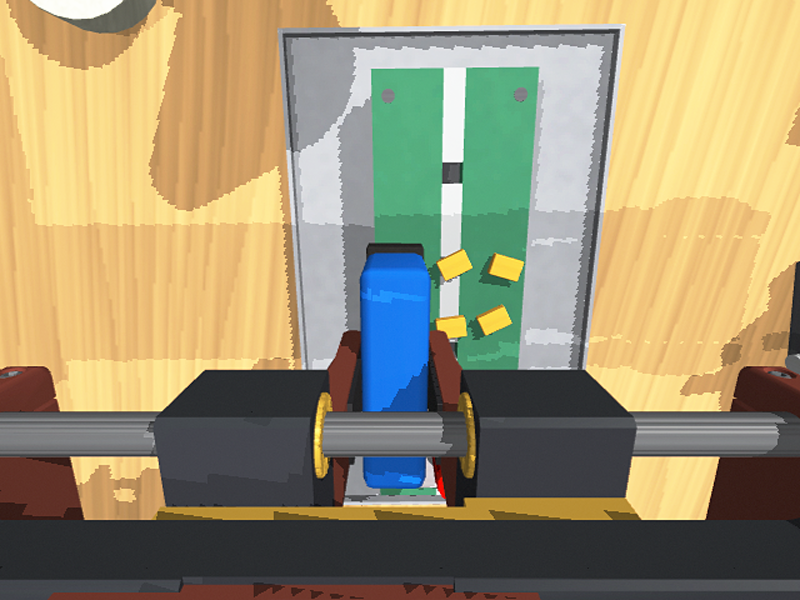

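The wrist view shows the bed's far corners at (372,68) and (538,67), a hole at (453,173), and chips at (454,264), (506,267), (452,327) and (493,321), all to the right of the scraper.

```bash
python3 - <<'E'
from fit import *
k=lambda u,v:(u/1.25,v/1.25)
r=fitbed('w3',[((-50,150,36),*k(372,68)),((50,150,36),*k(538,67)),((-110,180,12),*k(280,30)),((110,180,12),*k(624,26)),((0,90,36),*k(453,173))],[555,108,.147]);p=r.x;print(p,r.fun.round(1))
for p in (p,[555.36,108.24,.147]):
  c,s=np.cos(p[2]),np.sin(p[2])
  bed=lambda w:((c*(w[0]-p[0])+s*(w[1]-p[1])).round(1),(-s*(w[0]-p[0])+c*(w[1]-p[1])).round(1))
  for u,v in[(454,264),(506,267),(452,327),(493,321)]:print('chip',bed(pt('w3',*k(u,v),41)))
  print('tcp',bed(pose()[0]))
z=pose()[0][2]-21
P=[pt('w3',*k(u,v),z+5) for u,v in((366,250),(423,250))]; print('sole far edge',[bed(q) for q in P])
E
```

```text
[5.54093161e+02 1.07153550e+02 1.57135831e-01] [-0.6  1.2  1.2  0.7 -1.8 -1.2  1.5 -0.9 -0.4  0.5]
chip (np.float64(1.8), np.float64(33.1))
chip (np.float64(35.9), np.float64(30.8))
chip (np.float64(1.7), np.float64(-10.3))
chip (np.float64(29.3), np.float64(-6.2))
tcp (np.float64(-35.9), np.float64(15.9))
chip (np.float64(0.1), np.float64(32.2))
chip (np.float64(34.1), np.float64(30.3))
chip (np.float64(0.4), np.float64(-11.2))
chip (np.float64(27.9), np.float64(-6.8))
tcp (np.float64(-37.5), np.float64(14.7))
sole far edge [(np.float64(-50.8), np.float64(54.9)), (np.float64(-26.3), np.float64(54.9))]
```

Call:
play_rows --increments '[0,1,22,0,0,0,10,0,1,22,0,0,0,10,0,1,22,0,0,0,10,0,0,16,0,0,0,10,0,0,0,0,0,0,10,0,0,0,0,0,0,10]'

```text
time_s: 6.22
eef_pos: [520.3, 114.5, 69.2]
eef_rot: [2.052, 2.378, 0.001]
ft_force: [-0.1, -0.1, -1.2]
finger_gap: 24.2
grip_force: 40.0
```

Call:
play_rows --increments '[0,0,5,0,0,0,10,0,0,4,0,0,0,10,0,0,1.5,0,0,0,10,0,0,0.5,0,0,0,10,0,0,0,0,0,0,10,0,0,0,0,0,0,10]'

```text
time_s: 6.98
eef_pos: [520.2, 114.6, 57.8]
eef_rot: [2.052, 2.378, 0.0]
ft_force: [0.8, 0.7, -0.6]
finger_gap: 24.0
grip_force: 40.0
```

Call:
play_rows --increments '[0,5,0.3,0,0,0,10,0,8,0,0,0,0,10,0,9,0,0,0,0,10,0,9,0,0,0,0,10,0,9,0,0,0,0,10,0,9,0,0,0,0,10,0,9,0,0,0,0,10,0,8,0,0,0,0,10,0,7,0,0,0,0,10,0,7,0,0,0,0,10,0,5,0,0,0,0,10,0,0,0,0,0,0,10]'

```text
time_s: 8.48
eef_pos: [604.4, 127.1, 57.3]
eef_rot: [-2.052, -2.378, 0.0]
ft_force: [0.1, 0.3, -1.6]
finger_gap: 23.8
grip_force: 40.0
```

```bash
python3 - <<'E'
from h import *
shot('scene','s2',(270,225,440,325),4);shot('wrist','w4')
a=cv2.imread('pics/s2.png');b=cv2.imread('pics/w4.png')
o=np.zeros((600,800,3),np.uint8);o[:400,:680]=a;o[400:600,:450]=b[:267:,:600][0:267][:200,100:550]
cv2.imwrite('pics/z1.png',o)
P,A,m=pose();d=P[:2]-[555.36,108.24];print(P,A,d@[np.cos(.147),np.sin(.147)])
E
```

```text
[604.07569573 127.07468056  57.27063598] 0.14700406843824348 50.94903148076712
```

View pics/z1.png

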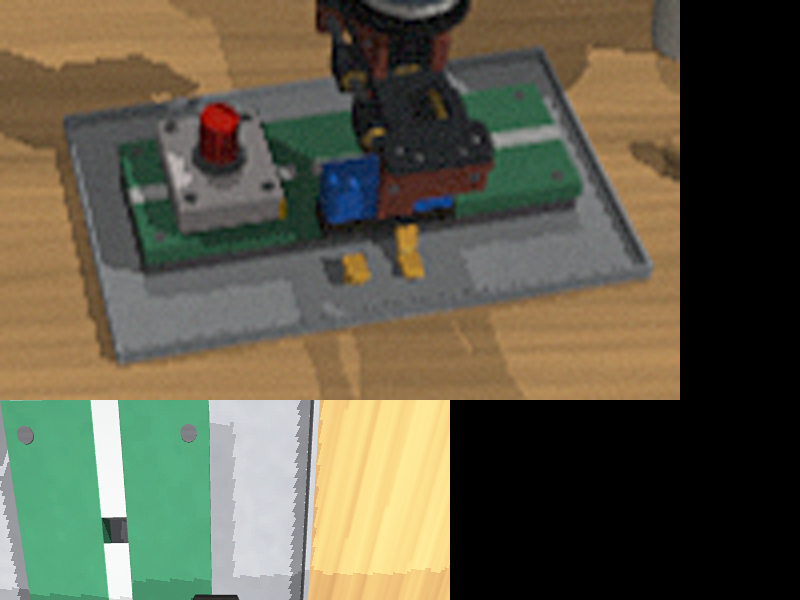

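Three chips lie in the tray at about (355,268), (405,238) and (411,266). I can't see the fourth, so I'll lift clear and look again.

Call:
play_rows --increments '[0,0,-15,0,0,0,10,0,0,-30,0,0,0,10,0,0,-30,0,0,0,10,0,-20,-20,0,0,0,10,-30,-20,0,0,0,0,10,-50,0,0,0,0,0,10,-50,0,0,0,0,0,10,-50,0,0,0,0,0,10,-30,0,0,0,0,0,10]'

```text
time_s: 9.7
eef_pos: [595.4, -88.9, 153.9]
eef_rot: [2.053, 2.376, 0.001]
ft_force: [-0.4, 0.2, -1.6]
finger_gap: 23.3
grip_force: 40.0
```

```bash
python3 - <<'E'
from h import *
shot('scene','s3',(270,225,440,325),4);shot('wrist','w5')
a=cv2.imread('pics/s3.png');b=cv2.imread('pics/w5.png')
o=np.zeros((600,800,3),np.uint8);o[:330,:660]=a[40:370,:660];o[330:600,:640]=b[:270]
cv2.imwrite('pics/z2.png',o)
print(pose()[:2])
E
```

```text
(array([595.41081181, -89.7208143 , 153.50789643]), np.float64(0.14303164849956293))
```

View pics/z2.png

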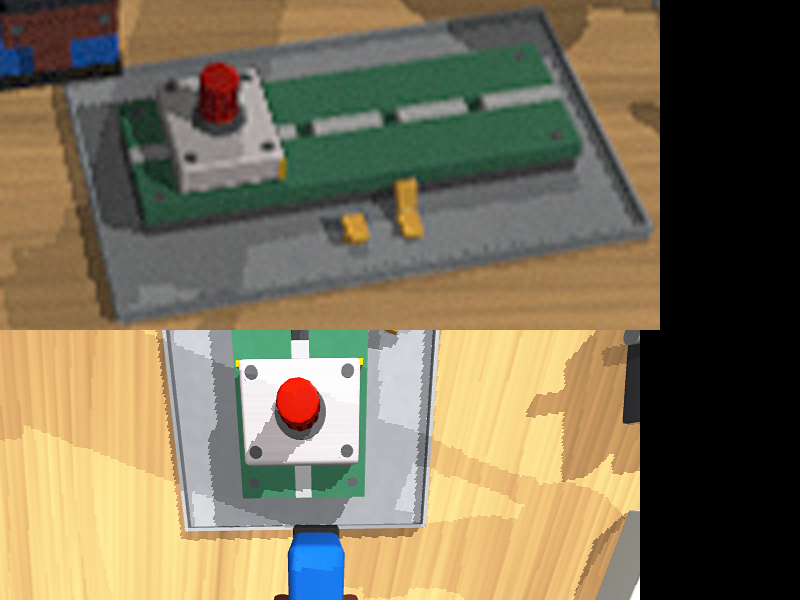

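```bash
python3 - <<'E'
from h import *
for z in(100,):
    print('knob w5',pt('w5',297,67.5,z),'s0',pt('s0',280+224.5/5-.5,235+88.5/5-.5,z), 's3',pt('s3',270+219/4,225+(40+71)/4,z))
print('expected',555.36+90*np.sin(.147),108.24-90*np.cos(.147))
print('glue',pt('s0',268/1.25,430/1.25,0),'drv tip',pt('s0',237/1.25,365/1.25,5),'brown',pt('s0',308/1.25,318/1.25,0))
plan(560,-190,154,.147,4)
E
```

```text
knob w5 [567.6  20.1 100. ] s0 [564.5  19.1 100. ] s3 [566.6  19.9 100. ]
expected 568.542403609635 19.210655202496966
glue [ 768.4 -259.6    0. ] drv tip [ 602.4 -342.9    5. ] brown [ 460.9 -200.4    0. ]
from [595.4 -89.7 153.5] 0.143
[-23.6, -12.3, -0.1] -0.001
[-23.5, -12.4, -0.1] -0.001
[-23.5, -12.4, -0.1] -0.001
[-23.5, -12.4, -0.1] -0.001
```

Call:
play_rows --increments '[-23.5,-8.5,0,0,0,0,10,-23.5,-8.5,0,0,0,0,10,-23.5,-8.5,0,0,0,0,10,-23.5,-8.5,10,0,0,0,10,0,0,30,0,0,0,10,0,0,30,0,0,0,10,0,0,30,0,0,0,10,0,0,20,0,0,0,10,0,0,5,0,0,0,10,0,0,0,0,0,0,10,0,0,0,0,0,0,10]'

```text
time_s: 11.18
eef_pos: [576.4, -184.8, 29.0]
eef_rot: [2.051, 2.377, 0.001]
ft_force: [-0.3, -0.9, -1.8]
finger_gap: 23.6
grip_force: 40.0
```

Call:
play_rows --increments '[0,0,4,0,0,0,10,0,0,2,0,0,0,10,0,0,1.5,0,0,0,10,0,0,0.5,0,0,0,10,0,0,0,0,0,0,10,0,0,0,0,0,0,10]'

```text
time_s: 11.92
eef_pos: [575.8, -184.6, 21.2]
eef_rot: [2.052, 2.378, 0.001]
ft_force: [-3.6, 0.6, 7.2]
finger_gap: 23.7
grip_force: 40.0
```

Call:
play_rows --increments '[0,0,0,0,0,0,45,0,0,0,0,0,0,55,0,0,0,0,0,0,55,0,0,0,0,0,0,55,0,0,-15,0,0,0,55,0,0,-30,0,0,0,55,0,0,-40,0,0,0,55,0,0,-40,0,0,0,55,0,0,-30,0,0,0,55,0,0,0,0,0,0,55]'

```text
time_s: 13.18
eef_pos: [576.9, -185.0, 178.8]
eef_rot: [2.048, 2.373, 0.004]
ft_force: [0.7, 0.8, -0.5]
finger_gap: 55.1
grip_force: 0.0
```

```bash
python3 - <<'E'
from h import *
shot('wrist','w6')
plan(567.8,19.6,172,.147,5)
E
```

```text
from [ 576.1 -184.7  176. ] 0.147
[40.7, 4.3, 0.8] 0.0
[40.7, 4.3, 0.8] 0.0
[40.7, 4.3, 0.8] 0.0
[40.7, 4.3, 0.8] 0.0
[40.7, 4.3, 0.8] 0.0
```

Call:
play_rows --increments '[40.7,4.3,0,0,0,0,55,40.7,4.3,0,0,0,0,55,40.7,4.3,0,0,0,0,55,40.7,4.3,0,0,0,0,55,40.7,4.3,0,0,0,0,55,0,0,30,0,0,0,55,0,0,20,0,0,0,55,0,0,0,0,0,0,55]'

```text
time_s: 14.22
eef_pos: [565.3, 19.6, 120.7]
eef_rot: [-2.05, -2.374, 0.006]
ft_force: [-0.3, 0.8, 0.7]
finger_gap: 54.7
grip_force: 0.0
```

```bash
python3 - <<'E'
from h import *
print(pose())
shot('scene','s4');shot('side','d4');shot('wrist','w7')
a=cv2.imread('pics/s4.png')[200:310,290:390];b=cv2.imread('pics/d4.png')[170:300,230:370];c=cv2.imread('pics/w7.png')
o=np.zeros((600,800,3),np.uint8);o[:440,:400]=cv2.resize(a,None,fx=4,fy=4);o[:364,405:797]=cv2.resize(b,None,fx=2.8,fy=2.8);o[445:600,:640]=c[200:355]
cv2.imwrite('pics/z3.png',o)
E
```

```text
(array([565.25435898,  19.64075111, 120.72176836]), np.float64(0.1464520290194918), array([[-1.45923013e-01,  9.89276494e-01, -6.20426586e-03],
       [ 9.89295456e-01,  1.45926330e-01,  8.28581528e-05],
       [ 9.87335372e-04, -6.12576111e-03, -9.99980750e-01]]))
```

View pics/z3.png

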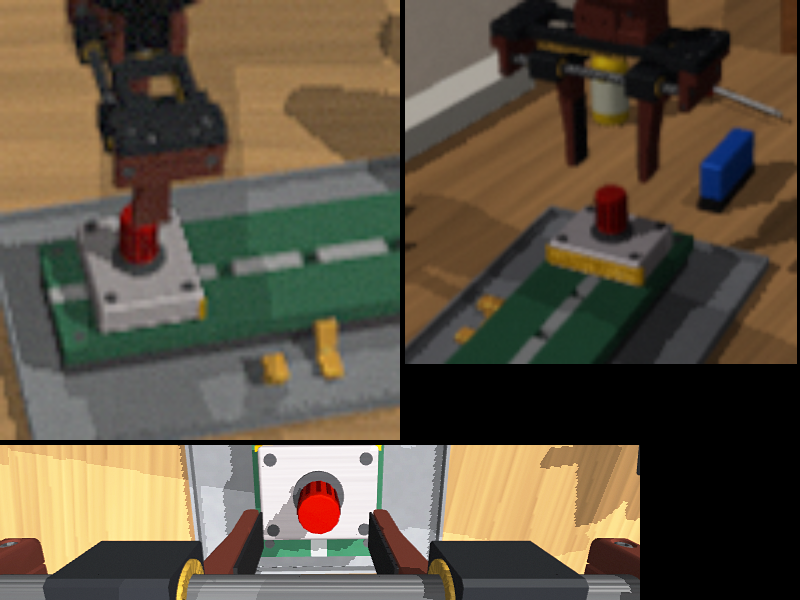

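The scraper stands upright on the table outside the tray. The knob top is centred in the wrist view at raw pixel (319,269), between the fingers.

```bash
python3 - <<'E'
from h import *
print(pt('w7',319,269,100)); k=pt('w7',319,269,100)
plan(k[0],k[1],71.5,.147,3)
E
```

```text
[568.1  19.5 100. ]
from [567.3  19.4 125. ] 0.146
[-0.0, 0.3, 17.8] -0.0
[-0.0, 0.3, 17.8] -0.0
[-0.0, 0.3, 17.8] -0.0
```

Call:
play_rows --increments '[0,0.3,18,0,0,0,55,0,0.3,18,0,0,0,55,0,0.3,12,0,0,0,55,0,0,5,0,0,0,55,0,0,0,0,0,0,55,0,0,0,0,0,0,20,0,0,0,0,0,0,20,0,0,0,0,0,0,20,0,0,0,0,0,0,20,0,0,0,0,0,0,20]' --squeeze 12

```text
time_s: 15.62
eef_pos: [568.4, 20.2, 71.8]
eef_rot: [2.052, 2.378, 0.002]
ft_force: [3.0, 0.2, 1.1]
finger_gap: 25.6
grip_force: 12.0
```

Call:
play_rows --increments '[0,0,0,0,0,0,10,0,0,0,0,0,0,10,0,0,-3,0,0,0,10,0,0,-3,0,0,0,10,0,0,-3,0,0,0,10,0,0,-3,0,0,0,10,0,0,-2,0,0,0,10,0,0,0,0,0,0,10,0,0,0,0,0,0,10]' --squeeze 50

```text
time_s: 16.75
eef_pos: [568.3, 20.2, 83.7]
eef_rot: [2.052, 2.379, 0.001]
ft_force: [9.0, -0.0, -7.9]
finger_gap: 25.3
grip_force: 50.0
```

Call:
play_rows --increments '[0,0.8,-1,0,0,0,10,0,0,-0.7,0,0,0,10,0,0,0,0,0,0,10,0,0,0,0,0,0,10]'

```text
time_s: 17.25
eef_pos: [568.4, 20.2, 84.9]
eef_rot: [-2.051, -2.378, 0.002]
ft_force: [5.3, 1.3, -8.7]
finger_gap: 25.2
grip_force: 50.0
```

Call:
play_rows --increments '[3,0.4,0,0,0,0,10,6,0,0,0,0,0,10,7,0,0,0,0,0,10,7,0,0,0,0,0,10,7,0,0,0,0,0,10,7,0,0,0,0,0,10,7,0,0,0,0,0,10,7,0,0,0,0,0,10,6,0,0,0,0,0,10,3,0,0,0,0,0,10,0,0,0,0,0,0,10,0,0,0,0,0,0,10]'

```text
time_s: 18.75
eef_pos: [559.1, 80.3, 86.5]
eef_rot: [-2.05, -2.377, 0.002]
ft_force: [-5.7, -0.7, -9.4]
finger_gap: 25.2
grip_force: 50.0
```

```bash
python3 - <<'E'
from h import *
P,A,m=pose();print(P,A);d=P[:2]-[568.4,20.2];print(d@[-np.sin(.147),np.cos(.147)],d@[np.cos(.147),np.sin(.147)])
E
```

```text
[559.11354366  80.25608108  86.46830372] 0.1475075905590262
60.768570725678686 -0.3898180372418185
```

Call:
play_rows --increments '[-0.6,-0.5,0,0,0,0,10,0,0,3,0,0,0,10,0,0,3,0,0,0,10,0,0,3,0,0,0,10,0,0,3,0,0,0,10,0,0,2,0,0,0,10,0,0,0,0,0,0,10,0,0,0,0,0,0,10]'

```text
time_s: 19.75
eef_pos: [559.2, 79.6, 73.4]
eef_rot: [-2.051, -2.378, -0.0]
ft_force: [-6.1, 0.4, -4.4]
finger_gap: 25.6
grip_force: 50.0
```

Call:
play_rows --increments '[0,0,1,0,0,0,10,0,0,0.8,0,0,0,10,0,0,0.5,0,0,0,10,0,0,0,0,0,0,10,0,0,0,0,0,0,10]'

```text
time_s: 20.38
eef_pos: [559.2, 79.6, 71.8]
eef_rot: [-2.051, -2.378, -0.0]
ft_force: [-8.1, 0.5, -2.3]
finger_gap: 25.3
grip_force: 50.0
```

Call:
play_rows --increments '[0,0,0.8,0,0,0,10,0,0,0.7,0,0,0,10,0,0,0,0,0,0,10,0,0,0,0,0,0,10]'

```text
time_s: 20.88
eef_pos: [559.3, 79.5, 71.7]
eef_rot: [-2.051, -2.378, -0.001]
ft_force: [-10.6, 0.5, 4.0]
finger_gap: 25.2
grip_force: 50.0
```

```bash
python3 - <<'E'
from h import *
P,A,m=pose();print(P,arm.get_state()['ft_force'])
shot('scene','s5');shot('side','d5')
a=cv2.imread('pics/s5.png')[215:315,275:435];b=cv2.imread('pics/d5.png')[210:330,220:360]
o=np.zeros((600,800,3),np.uint8);o[:300,:480]=cv2.resize(a,None,fx=3,fy=3);o[:300,485:800]=cv2.resize(b,(350,300))[:,:315]
o[300:,:]=cv2.resize(cv2.imread('pics/s5.png')[170:350,100:340],(800,600))[:300]*1
cv2.imwrite('pics/z4.png',o)
E
```

```text
[559.32529942  79.5424414   71.74613487] [-10.58800428   0.51414304   4.04757452]
```

View pics/z4.png

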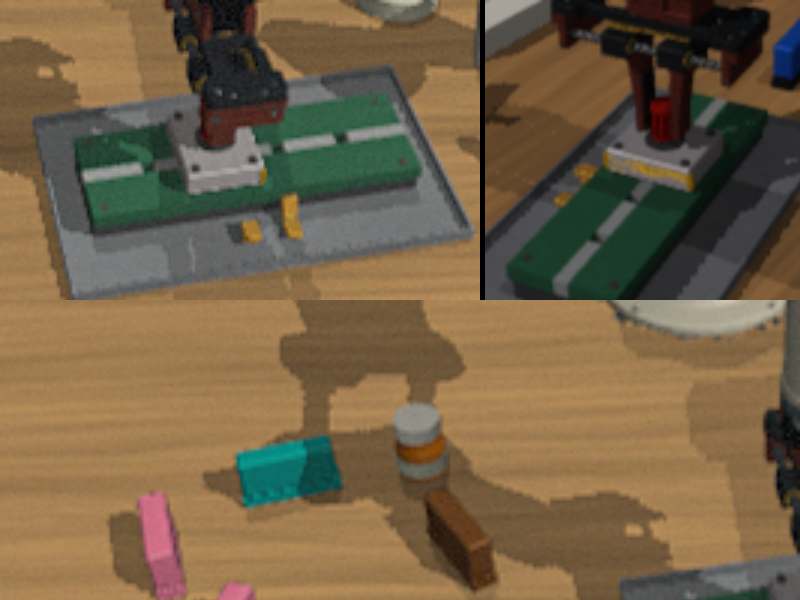

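The section sits at the next hole, and the pin is bottomed at the same height as at the start. I've used all my pictures, so I'll check the fourth chip numerically.

```bash
python3 - <<'E'
from h import *
def bed(w):
    d=w[:2]-[555.36,108.24];c,s=np.cos(.147),np.sin(.147);return (d@[c,s]).round(),(d@[-s,c]).round()
for f,(x0,y0,x1,y1) in(('s0',(275,225,440,320)),('s5',(275,225,440,320)),('d0',(220,215,330,330)),('d5',(220,215,330,330))):
    h=cv2.cvtColor(cv2.imread(f'pics/{f}_raw.png')[y0:y1,x0:x1],cv2.COLOR_BGR2HSV)
    m=cv2.inRange(h,(16,165,70),(30,255,255))
    n,l,st,c=cv2.connectedComponentsWithStats(m)
    print(f)
    for i in range(1,n):
        if st[i,4]>5:print(st[i],bed(pt(f,c[i][0]+x0,c[i][1]+y0,8)))
im=cv2.cvtColor(cv2.imread('pics/s5_raw.png'),cv2.COLOR_BGR2HSV)[278:300,350:382]
for r in im:print(' '.join('%3d'%(p[2]) if p[1]>120 and p[0]<35 else '  .' for p in r))
E
```

```text
s0
[90 35  7  7 28] (np.float64(-29.0), np.float64(41.0))
[75 37  6  7 26] (np.float64(-30.0), np.float64(-3.0))
[79 45  7  6 29] (np.float64(-0.0), np.float64(2.0))
[93 44  6  7 30] (np.float64(6.0), np.float64(40.0))
s5
[87 47  2  4  6] (np.float64(5.0), np.float64(16.0))
[94 55  6 14 59] (np.float64(57.0), np.float64(27.0))
[81 64  6  7 34] (np.float64(68.0), np.float64(-12.0))
d0
[ 60  43  35  14 178] (np.float64(27.0), np.float64(-108.0))
[51 58  9  6 47] (np.float64(55.0), np.float64(-46.0))
[63 60 10  6 43] (np.float64(24.0), np.float64(-51.0))
[40 65 10  7 45] (np.float64(60.0), np.float64(-7.0))
[54 70  9  6 47] (np.float64(24.0), np.float64(-5.0))
d5
[49  4 13  4 25] (np.float64(194.0), np.float64(-288.0))
[64  7  7  3  8] (np.float64(156.0), np.float64(-290.0))
[47 56  2  6  8] (np.float64(75.0), np.float64(-47.0))
[36 61  9  7 39] (np.float64(80.0), np.float64(-19.0))
[60 60 23 11 48] (np.float64(11.0), np.float64(-48.0))
[28 72  7  5 19] (np.float64(77.0), np.float64(25.0))
  .   .   .   .   .   .   .   .   .   .   .   .   .   .   .   .   .   .   .   .   .   .   .   .   
[... 2017 characters left out ...]
   .   .   .   .   . 126   .   .   .   .   .   .   .   .   .
  .   .   .   .   .   . 104 110 135 136 141   .   .   .   .   .   .   .   .   .   .   .   .   .   .   .   .   .   .   .   .   .
  .   .   .   .   .   .   .   .   .   .   .   .   .   .   .   .   .   .   .   .   .   .   .   .   .   .   .   .   .   .   .   .
  .   .   .   .   .   .   .   .   .   .   .   .   .   .   .   .   .   .   .   .   .   .   .   .   .   .   .   .   .   .   .   .
  .   .   .   .   .   .   .   .   .   .   .   .   .   .   .   .   .   .   .   .   .   .   .   .   .   .   .   .   .   .   .   .
  .   .   .   .   .   .   .   .   .   .   .   .   .   .   .   .   .   .   .   .   .   .   .   .   .   .   .   .   .   .   .   .
```

```bash
python3 - <<'E'
from h import *
def bed(w):
    d=w[:2]-[555.36,108.24];c,s=np.cos(.147),np.sin(.147);return (d@[c,s]).round(),(d@[-s,c]).round()
im=cv2.imread('pics/s5_raw.png')
for n,(u,v) in dict(A=(267.5,273.5),B=(260,279),C=(251,289)).items():
  for z in range(5,50,5):
    w=pt('d5',u,v,z);q=proj('s5',w);print(n,z,bed(w),q.round(),im[int(round(q[1])),int(round(q[0]))][::-1])
h=cv2.imread('pics/d5_raw.png')[266:296,244:274]
hh=cv2.cvtColor(h,cv2.COLOR_BGR2HSV)
for r in hh:print(' '.join('%3d'%p[2] if p[1]>120 and p[0]<35 else '  .' for p in r))
E
```

```text
A 5 (np.float64(77.0), np.float64(-48.0)) [346. 297.] [104 105 105]
A 10 (np.float64(73.0), np.float64(-42.0)) [348. 294.] [ 97 100  99]
A 15 (np.float64(69.0), np.float64(-36.0)) [350. 292.] [95 96 94]
A 20 (np.float64(65.0), np.float64(-30.0)) [352. 289.] [87 89 90]
A 25 (np.float64(61.0), np.float64(-24.0)) [354. 286.] [79 81 82]
A 30 (np.float64(57.0), np.float64(-18.0)) [356. 283.] [57 69 62]
A 35 (np.float64(53.0), np.float64(-11.0)) [358. 281.] [37 78 55]
A 40 (np.float64(49.0), np.float64(-5.0)) [360. 278.] [40 81 62]
A 45 (np.float64(45.0), np.float64(1.0)) [362. 275.] [133 106  14]
B 5 (np.float64(81.0), np.float64(-21.0)) [356. 297.] [ 98 103 108]
B 10 (np.float64(77.0), np.float64(-15.0)) [358. 294.] [161 120  47]
B 15 (np.float64(73.0), np.float64(-9.0)) [360. 291.] [165 121  44]
B 20 (np.float64(69.0), np.float64(-4.0)) [362. 289.] [ 98 102 108]
B 25 (np.float64(65.0), np.float64(2.0)) [364. 286.] [84 85 90]
B 30 (np.float64(61.0), np.float64(8.0)) [366. 283.] [37 35 40]
B 35 (np.float64(57.0), np.float64(14.0)) [367. 280.] [40 79 60]
B 40 (np.float64(53.0), np.float64(
[... 3596 characters left out ...]
 140 123 129 112   .   .   .   .   .   .   .   .   .   .   .   .   .   .   .   .   .   .   .   .   .
  .   .   .   . 109 118 129 125  79   .   .   .   .   .   .   .   .   .   .   .   .   .   .   .   .   .   .   .   .   .
  .   .   .   .   .  97 101   .   .   .   .   .   .   .   .   .   .   .   .   .   .   .   .   .   .   .   .   .   .   .
  .   .   .   .   .   .   .   .   .   .   .   .   .   .   .   .   .   .   .   .   .   .   .   .   .   .   .   .   .   .
  .   .   .   .   .   .   .   .   .   .   .   .   .   .   .   .   .   .   .   .   .   .   .   .   .   .   .   .   .   .
  .   .   .   .   .   .   .   .   .   .   .   .   .   .   .   .   .   .   .   .   .   .   .   .   .   .   .   .   .   .
```

```bash
python3 - <<'E'
from h import *
def bed(w):
    d=w[:2]-[555.36,108.24];c,s=np.cos(.147),np.sin(.147);return (d@[c,s]).round(),(d@[-s,c]).round()
shot('wrist','w8')
for f in('w3','w7','w8'):
    h=cv2.cvtColor(cv2.imread(f'pics/{f}_raw.png')[:290],cv2.COLOR_BGR2HSV)
    m=cv2.inRange(h,(19,165,90),(28,255,255))
    n,l,st,c=cv2.connectedComponentsWithStats(m)
    print(f)
    for i in range(1,n):
        if st[i,4]>25:print(st[i],bed(pt(f,*c[i],11)))
h=cv2.cvtColor(cv2.imread('pics/w7_raw.png'),cv2.COLOR_BGR2HSV)
c=proj('w7',[555.36+75*.989+11*.146,108.24+75*.146-11*.989,8]);print(c)
u,v=c.astype(int)
for r in h[v-45:v+25:2,u-24:u+24:2]:print(' '.join('%3d'%p[2] if p[1]>150 and p[0]<32 else '  .' for p in r))
E
```

```text
w3
[350 200  28  24 389] (np.float64(4.0), np.float64(26.0))
[392 203  27  22 392] (np.float64(42.0), np.float64(25.0))
[382 245  27  23 348] (np.float64(36.0), np.float64(-16.0))
[349 253  24  18 314] (np.float64(5.0), np.float64(-21.0))
w7
[389  71  35  26 663] (np.float64(66.0), np.float64(26.0))
[390 126  37  25 556] (np.float64(72.0), np.float64(-13.0))
[255 198  10   9  41] (np.float64(-50.0), np.float64(-63.0))
w8
[400 160  40  24 839] (np.float64(67.0), np.float64(26.0))
[234 211  58  13 185] (np.float64(-43.0), np.float64(-3.0))
[305 210  90   6 339] (np.float64(23.0), np.float64(-2.0))
[399 213  43  28 803] (np.float64(72.0), np.float64(-13.0))
[412.43684941 136.19661375]
  . 144 154 147 189 234 255 255 255 255 255 255 255 255 255 255 255 255   .   .   .   .   .   .
  . 106 106 107 106 239 254 255 255 255 255 255 255 255 255 255 255 255   .   .   .   .   .   .
  .   .   .   .   . 218 255 255 255 255 255 255 255 255 255 255 254 251   .   .   .   .   .   .
  .   .   .   .   . 101  95   .   .   .   .   .   .   .   .   .   .   .   .   .   .   .   .   .
  .   .   .   .   .   .  
[... 2250 characters left out ...]
 254 255   .   .   .   .   .
  .   .   .   .   .   . 128 255 255 253 238 231 224 218 210 199 189 180 173   .   .   .   .   .
  .   .   .   .   .   .   .   .   .   . 125 175 196   .   .   .   .   .   .   .   .   .   .   .
  .   .   .   .   .   .   .   .   .   .   .   .   .   .   .   .   .   .   .   .   .   .   .   .
  .   .   .   .   .   .   .   .   .   .   .   .   .   .   .   .   .   .   .   .   .   .   .   .
  .   .   .   .   .   .   .   .   .   .   .   .   .   .   .   .   .   .   .   .   .   .   .   .
  .   .   .   .   .   .   .   .   .   .   .   .   .   .   .   .   .   .   .   .   .   .   .   .
  .   .   .   .   .   .   .   .   .   .   .   .   .   .   .   .   .   .   .   .   .   .   .   .
```

```bash
python3 -c "
from workcell import arm
print(arm.job_done())"
```

```text
the job is handed in; nothing more can be done
None
```

I handed the job in at about 21 s: the chips are off the bed, the scraper stands on the table outside the tray, and the section is at the next hole with the pin home and the knob still held. Only three chips were clearly visible in the tray; I took the fourth to be the piece showing beneath another chip.

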